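# Hold a slide carrier flush on a tilted inspection stage

### The arm

A 6-joint arm with a two-finger parallel gripper is mounted at the origin on the work surface. World frame = base frame: x ahead of the robot, y to its left, z up, the work surface at z = 0. Lengths are in mm, angles in rad, forces in N, time in s.
With the tool pointing down it reaches from about 325 to 775 mm from the base axis. Payload 9.3 kg.
Tool frame: the origin (TCP) lies midway between the tips of the shut fingers; the grasp point (between the pads) lies 19 mm behind it; x points along the fingers, z is the direction in which the jaws open and shut, and the axes are right-handed (so a half turn about x gives the same grasp; the last joint's range is limited). The gripper opens to 85 mm and grips with 20 to 120 N. Pads are 22 mm wide; open, the fingers measure 114 mm over their backs; the gripper's body (76 mm by 85 mm) begins 54 mm behind the grasp point. The pads swing forward as they close: fully open they stand 13 mm farther back than shut.
Start: joints at [1.138, 0.259, 0.021, 1.334, 0, 1.418], TCP at [151.891, 528.607, 231.279] pointing down, gripper open.
Joint ranges: [-3.04, 3.04], [-0.91, 1.82], [-1.04, 1.36], [-1.92, 1.95], [-1.52, 1.45], [-3.14, 3.14]. Speed limits (rad/s): [2.22, 2.22, 2.79, 3.14, 3.14, 3.14].

### API

Orientations are given as a unit quaternion [x, y, z, w].
In Python, from cell import bot gives the robot as it stands.
- The arm moves only by the tool arm_command, never from a script. Its argument "targets" is text: rows parted by semicolons, each of 7 numbers parted by spaces: the turn, a rotation vector about the tool's x, y, z in rad, then the shift along the tool's x, y, z in mm, then the opening, from 0 (shut) to 1 (fully open). In form: wx wy wz tx ty tz fingers; .... A call has exactly 10 rows; each row is the pose to reach, as a shift and turn from the pose measured when the call began, along the tool's axes at that moment; what a row does not reach only later rows make up. A row lasts 1/8 s, in which the tool goes at most 62.5 mm and 10.7 degrees, less where a joint would pass 70% of its speed; a pose out of reach is approached as far as the arm can. A call with a gripper value outside its range is refused whole. The fingers move at their own pace and stop on an object; the grip force is fixed at half the most. Time passes only in rows, so rows that repeat a pose let the fingers close, or fill a call up. It gives the time, the measured TCP pose, the force and the opening at its end, in the units of the state.
- bot.read_state(): the state, without advancing time (a new reading comes with each control period).
- bot.camera(name): name is "scene" or "side" or "wrist"; returns a dict with "image" (420x560x3 uint8, red, green, blue), "fx", "fy", "cx", "cy" (pixels), "eye" and "rotation" of the camera in the world; the wrist camera has in their place "hand_eye" (4x4, takes a point from camera to tool coordinates, whose origin is the TCP and whose axes are the tool frame's). Camera axes: x right, y down, z forward; pixel columns grow to the right and rows downward; lengths in mm; the calibration is good to about 2 mm. The wrist camera is an equidistant fisheye: a pixel r from the principal point sees the ray r / f radians off the axis. A picture is of the moment at which its call begins: read the wrist's pose just before it. There is no depth.
- bot.hand_in(): hands the job in, once; it reports no verdict.
The state is a dict: "t": time; "joints": joint angles; "joint_vel": joint speeds; "tau": joint torques, N m; "eef_pos": TCP position; "tcp_rot": TCP orientation; "contact_force": force on the tool from outside, world axes, zero at the start; "ft_torque": the same for the moment, N m; "opening": finger opening in mm.
Only numpy, scipy, OpenCV 4.12 (cv2) and the standard library are available. Lean on these libraries where they do the work, as an engineer would, in place of code of your own. Each camera call takes 0.05 s, during which the arm holds its last target. There are 200 camera calls.

### The job

Slide the slide carrier towards the robot out from under the lips of its storage dock, lift it clear, and carry it to the tilting inspection stage. Centre it squarely on the sloped face, feel for the slope so that both of its skids bear on the face, and press gently until the sprung face gives part of its travel, not to its stop. Finish while still gripping the carrier and holding it pressed flush like that, and leave the reagent bottle, the beaker and the brass collar where they stand.

Things in the scene. Friction and masses are not known exactly. Their poses are not given: they have to be found in the camera images.
- carrier_grip (a point): Centre of the carrier's black grip block: 16 mm (x) by 30 mm (y) by 16 mm high, on a narrower stem; grip it across its 30 mm y width. It is 34 mm above the underside of the skids, over the middle of the plate. The axes are the carrier's: z normal to the plate
- carrier_base (a point): Middle of the slide carrier at the level of its skids' underside. The carrier is a loose flat aluminium plate, 80 mm (x) by 100 mm (y) by 4 mm, with glass slides inlaid, 110 to 190 g; the plate's top is 7 mm above this point
- skid_near: Black plastic skid under the carrier's -x edge, 8 x 96 x 3 mm, along the carrier's y; part of the carrier. Origin: centre of its underside, 34 mm to -x of the carrier's middle
- skid_far: The same skid under the carrier's +x edge, 34 mm to +x of the carrier's middle
- dock: Fixed grey storage dock, 130 mm (x) by 126 mm (y), left or right of the stage; origin at the centre of its underside, on the bench. Its -x end, towards the robot, is open; its +x end has a back stop. The carrier lies level on its floor, 12 mm above the bench, between guides 108 mm apart, its middle 14 to 18 mm to +x of the origin
- dock_lips (a point): Point midway between the dock's two aluminium lips, level with their tops (26.5 mm above the bench). They run from 22 mm to -x to 22 mm to +x of here, are 82 mm apart and overhang the plate's edges by 9 mm each with 3.5 mm of air above it: the carrier cannot be lifted until it has slid at least 45 mm along the dock's -x. In front of the lips the guides are 20 mm high
- stage: Inspection stage: white fixed base 130 mm (x) by 120 mm (y), origin at the centre of its underside, on the bench; axes always level, x away from the robot, y along the tilt axis. The face above it slopes up towards +x (its normal leans to -x) by 10 to 24 degrees. The slope differs each time, is not reported, and is clamped
- stage_mid (a point): Centre of the upper surface of the stage's face when not pressed, 100 mm above the bench, on the tilt axis; its axes are those of the base and do not tilt. The face is a flat aluminium plate 100 mm (along the slope) by 116 mm (y), 8 mm thick
- face (a joint): How far the sprung face is pressed in along its own normal, m: 0 free, 0.010 at its stop. It starts to give at about 2 N and then takes about 1 N more per mm. Pushed off-centre, the face also rocks on its springs about the tilt axis, stiffly (5 N m per rad, at most 3 degrees), and returns when let go
- reagent_mid (a point): Bystander: amber bottle, 52 mm across, 100 mm tall; this point is 50 mm up, z is its axis
- beaker_mid (a point): Bystander: open white beaker, 60 mm across, 65 mm tall; this point is 32 mm up, z is its axis
- collar_mid (a point): Bystander: brass tube collar, 28 mm across, 25 mm tall, standing on end; this point is half-way up, z is its axis
Not all that is in view belongs to the job. There is more than one size of the part that bears carrier_grip; the job needs the middle-sized.

How it is judged:
By the outcome, as a careful person would: the job done as asked, in the order asked, and still so for the second after the job is handed in, while the arm keeps its last pose, push and grip.
It also fails if it takes over 64 s, if anything falls off the work surface, if the arm or the gripper's body presses on something with over 40 N, if the wrist force passes 120 N, or if a joint passes its speed limit or range.

## Working session

There is one attempt and no reset: what is moved stays moved. The work goes in short steps, Python scripts to look and compute and a tool call to move; the robot and the scene stay as the last step left them, time stands still between calls to the robot, and variables do not carry over. Pictures are saved under pics/ and viewed, about 8 in all and at most 12, crops included, and the job is handed in when it is done.

Besides the shell and the picture viewer there is one more tool, called after "Emit:" by a JSON object that holds its "op" and its "data". arm_command: Moves the arm, as the interface text tells. Its arguments: {"type":"object","properties":{"targets":{"type":"string"}},"required":["targets"]}

```bash
ls; mkdir -p pics; python3 - <<'E'
from cell import bot
import cv2,pickle
s=bot.read_state();print({k:s[k] for k in('t','eef_pos','tcp_rot','contact_force','opening')})
d={'s':s}
for n in('scene','side'):
    c=bot.camera(n);d[n]=c;cv2.imwrite(f'pics/{n}0.png',c['image'][:,:,::-1]);print(n,{k:c[k] for k in c if k!='image'})
pickle.dump(d,open('d0.pkl','wb'))
E
```

```text
pics
{'t': 0.0, 'eef_pos': array([151.79008098, 528.32100891, 230.65136821]), 'tcp_rot': array([-0.4256241 ,  0.56526177,  0.4251539 ,  0.56441777]), 'contact_force': array([ 0.01672584, -0.22816153,  0.06498085]), 'opening': 85.57070723250389}
scene {'fx': 387.6232177822459, 'fy': 387.6232177822459, 'cx': 275.90247490794235, 'cy': 207.72979352361403, 'eye': array([918.77352763, 299.23175161, 739.42697173]), 'rotation': array([ 0.4452937 ,  0.85081318, -0.24999165, -0.12383303])}
side {'fx': 499.01467884381475, 'fy': 499.01467884381475, 'cx': 279.73744832731046, 'cy': 207.80605552748273, 'eye': array([551.3804463 , 629.4979977 , 763.02813725]), 'rotation': array([-0.02274658,  0.94080588, -0.33817721, -0.00174866])}
```

View pics/scene0.png

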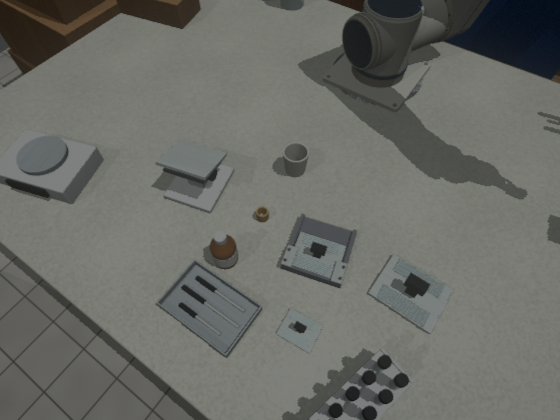

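View pics/side0.png

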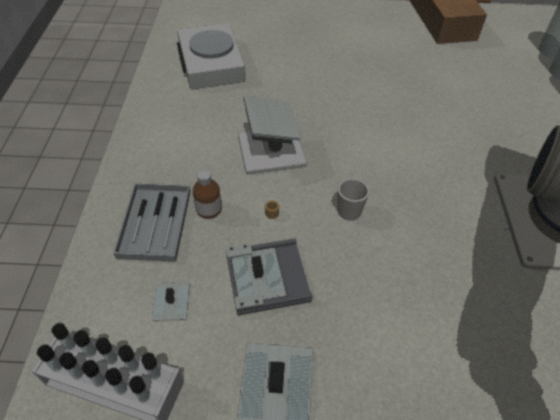

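Scene and side views agree. There are three carriers: one in the dock (scene 318,250; side 257,267), a small loose one (scene 299,328; side 170,295) and a large loose one (scene 416,286; side 276,377). The docked one is middle-sized and is the one I want. The stage is at side (272,130), the collar at side (272,209), the bottle at (207,195) and the beaker at (351,200). Next is one close crop sheet.

```bash
python3 - <<'E'
import cv2,pickle,numpy as np
d=pickle.load(open('d0.pkl','rb'))
def crop(n,x,y,w,h):
    return cv2.resize(d[n]['image'][y:y+h,x:x+w,::-1],(400,300),interpolation=cv2.INTER_CUBIC)
a=np.hstack([crop('side',215,230,112,84),crop('scene',265,205,112,84)])
b=np.hstack([crop('side',220,90,112,84),crop('scene',142,132,112,84)])
cv2.imwrite('pics/crop0.png',np.vstack([a,b]))
E
cat > h.py <<'E'
import numpy as np,cv2,pickle
from scipy.spatial.transform import Rotation as R
from scipy.optimize import least_squares
def ray(c,p):
    v=np.array([(p[0]-c['cx'])/c['fx'],(p[1]-c['cy'])/c['fy'],1.])
    return R.from_quat(c['rotation']).apply(v)
def onz(c,p,z):
    v=ray(c,p);return c['eye']+v*(z-c['eye'][2])/v[2]
def proj(c,P):
    q=R.from_quat(c['rotation']).inv().apply(np.asarray(P,float)-c['eye'])
    return np.c_[q[...,0]/q[...,2]*c['fx']+c['cx'],q[...,1]/q[...,2]*c['fy']+c['cy']]
def tri(c1,p1,c2,p2):
    A=np.zeros((3,3));b=np.zeros(3)
    for c,p in((c1,p1),(c2,p2)):
        v=ray(c,p);v/=np.linalg.norm(v);M=np.eye(3)-np.outer(v,v);A+=M;b+=M@c['eye']
    return np.linalg.solve(A,b)
E
```

```text
(no output)
```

View pics/crop0.png

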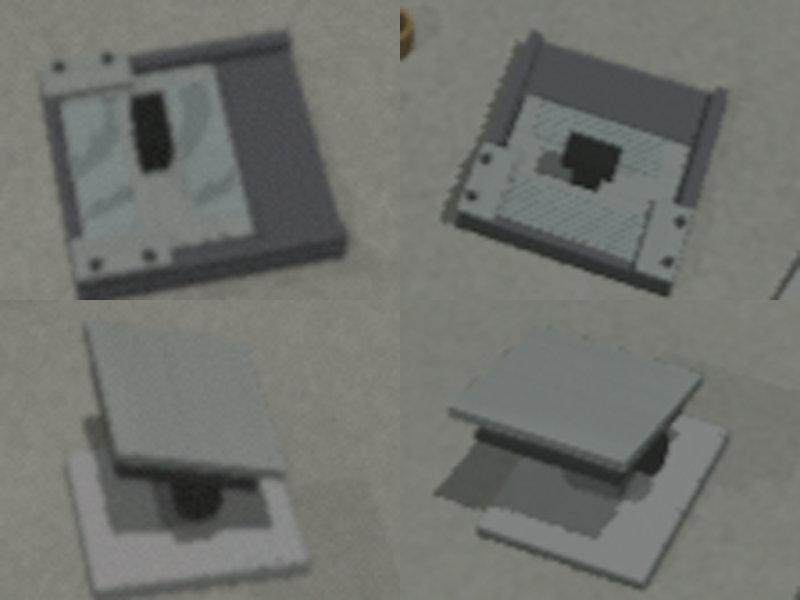

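The close crop confirms the docked carrier: a glass-inlaid plate under two lips with a black grip block. Its open end, the robot side, is to the right in the side view. I'll triangulate the plate corners, dock and face.

```bash
cat > m0.py <<'E'
from h import *
d=pickle.load(open('d0.pkl','rb'));S=d['side'];C=d['scene'];k=112/400
s=lambda x,y,o:(o[0]+(x+.5)*k-.5,o[1]+(y+.5)*k-.5)
sd=lambda x,y:s(x,y,(215,230)); cd=lambda x,y:s(x-400,y,(265,205))
sf=lambda x,y:s(x,y-300,(220,90)); cf=lambda x,y:s(x-400,y-300,(142,132))
np.set_printoptions(precision=1,suppress=True)
def pr(n,a,b):
    P=tri(S,a,C,b);print(n,P,'res',np.linalg.norm(proj(S,P[None])[0]-a),np.linalg.norm(proj(C,P[None])[0]-b));return P
pr('plate -x-y',sd(215,66),cd(533,97));pr('plate -x+y',sd(253,236),cd(690,147))
pr('guide end -x-y top',sd(290,35),cd(532,33));pr('guide end -x+y',sd(345,240),cd(726,90))
print('grip top z54',onz(S,sd(150,128),54),onz(C,cd(592,155),54))
F=[pr('f+x-y',sf(85,322),cf(450,410)),pr('f-x-y',sf(250,348),cf(540,328)),pr('f-x+y',sf(285,472),cf(703,375)),pr('f+x+y',sf(118,460),cf(628,465))]
F=np.array(F);print('mid',F.mean(0),'x edges',F[0]-F[1],F[3]-F[2],'y',F[3]-F[0],F[2]-F[1])
u=F[0]-F[1]+F[3]-F[2];v=F[3]-F[0]+F[2]-F[1]
print('slope',np.degrees(np.arctan2(u[2],np.hypot(*u[:2]))),'yaw',np.degrees(np.arctan2(u[1],u[0])),np.degrees(np.arctan2(-v[0],v[1])))
for n,a,b,z in(('bottle cap',(204,176),(220,236),100),('beaker',(352,190),(295,152),65),('collar',(272,206),(262,211),25)):
    print(n,onz(S,a,z),onz(C,b,z))
E
python3 m0.py
```

```text
plate -x-y [567.8 110.6  19.3] res 0.1957753678633041 0.16782027198315325
plate -x+y [544.1 204.2  17. ] res 1.2379208469839145 1.015328555221499
guide end -x-y top [529.6  85.6  15.7] res 0.6621584334629216 0.5599997433326636
guide end -x+y [500.1 203.8  17.8] res 1.6769899197394307 1.3417614048745534
grip top z54 [596.  172.2  54. ] [596.5 165.8  54. ]
f+x-y [ 648.6 -202.4  114.1] res 0.40459992910325815 0.40548170513794257
f-x-y [ 552.4 -230.4   78.5] res 0.6302778131249325 0.5999766946783867
f-x+y [ 529.4 -114.1   86.4] res 1.0057235532455204 0.9176013942285438
f+x+y [620.2 -91.4 111.1] res 1.2330697632270944 1.1799773510857428
mid [ 587.6 -159.6   97.5] x edges [96.2 28.  35.6] [90.8 22.7 24.7] y [-28.4 111.1  -2.9] [-23.  116.3   7.9]
slope 17.28492557672894 yaw 15.15748760766753 12.737361026090825
bottle cap [701.9  15.6 100. ] [701.2  10.3 100. ]
beaker [428.8   2.6  65. ] [425.5  -2.5  65. ]
collar [578.   16.9  25. ] [576.1  12.5  25. ]
```

```bash
cat >> h.py <<'E'
def toolR(yaw,th,sg):   # carrier yaw, slope (deg) -> tool rotation
    c=R.from_euler('ZY',[yaw,-th],degrees=True).as_matrix()
    return R.from_matrix(np.c_[-c[:,2],-sg*c[:,0],sg*c[:,1]])
def plan(s,grasp,yaw,th,sg):
    """grasp: wanted grasp-point position; prints turn and shift in tool axes"""
    T=toolR(yaw,th,sg);Q=R.from_quat(s['tcp_rot'])
    tcp=np.asarray(grasp)+T.apply([19,0,0])
    w=(Q.inv()*T).as_rotvec();t=Q.inv().apply(tcp-s['eef_pos'])
    print('turn',np.round(w,4),'shift',np.round(t,1),'deg',round(np.degrees(np.linalg.norm(w)),1));return w,t
E
python3 - <<'E'
from h import *
from cell import bot
s=bot.read_state()
print(R.from_quat(s['tcp_rot']).as_matrix().round(3),s['ft_torque'])
for sg in(1,-1):plan(s,[575,163,210],14,0,sg)
E
```

```text
[[-0.001 -0.961  0.276]
 [-0.001  0.276  0.961]
 [-1.     0.    -0.001]] [ 0.01972141 -0.02083447  0.07300431]
turn [-5.241e-01 -1.100e-03 -5.000e-04] shift [  39.9 -507.7 -234.3] deg 30.0
turn [ 2.6175e+00 -7.0000e-04  1.5000e-03] shift [  39.9 -507.7 -234.3] deg 150.0
```

Emit:
{"op": "arm_command", "data": {"targets": "-0.1 0 0 5 -60 -28 1; -0.2 0 0 10 -120 -55 1; -0.3 0 0 15 -180 -83 1; -0.4 0 0 20 -236 -109 1; -0.5 0 0 25 -292 -135 1; -0.524 0 0 30 -348 -161 1; -0.524 0 0 35 -404 -187 1; -0.524 0 0 38 -460 -213 0.6; -0.524 0 0 40 -508 -234 0.6; -0.524 0 0 40 -508 -234 0.6"}}

```text
t: 1.35
eef_pos: [577.8, 160.0, 189.2]
tcp_rot: [-0.556, 0.438, 0.556, 0.436]
contact_force: [-1.0, -0.2, -0.6]
opening: 51.3
```

```bash
python3 - <<'E'
from h import *
from cell import bot
s=bot.read_state();c=bot.camera('wrist')
pickle.dump((s,c),open('w1.pkl','wb'))
print(s['t'],s['eef_pos'],s['opening'],s['contact_force']);print({k:c[k] for k in c if k!='image'})
im=c['image'][:,:,::-1];cv2.imwrite('pics/w1.png',cv2.resize(im,(784,588),interpolation=cv2.INTER_CUBIC))
E
```

```text
1.35 [577.828946   160.03353527 189.24913462] 51.34205357493101 [-1.00568763 -0.24378871 -0.62934285]
{'fx': 325.19226210127806, 'fy': 325.19226210127806, 'cx': 280.1323884135376, 'cy': 210.98363895644064, 'hand_eye': array([[-2.67903767e-04, -2.96876561e-01,  9.54915826e-01,
        -1.44061061e+02],
       [-8.52422479e-04, -9.54915446e-01, -2.96876682e-01,
         7.54907246e+01],
       [ 9.99999601e-01, -8.93526098e-04,  2.76119051e-06,
         7.70369706e-01],
       [ 0.00000000e+00,  0.00000000e+00,  0.00000000e+00,
         1.00000000e+00]])}
```

View pics/w1.png

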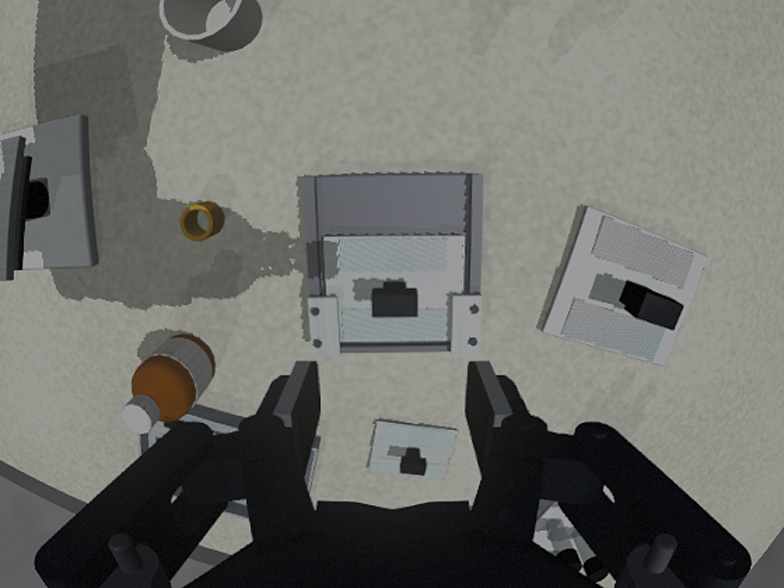

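```bash
cat >> h.py <<'E'
def wray(s,c,p):
    d=np.array([p[0]-c['cx'],p[1]-c['cy']]);r=np.hypot(*d);a=r/c['fx']
    v=np.r_[np.sin(a)*d/max(r,1e-9),np.cos(a)];H=np.array(c['hand_eye'])
    Q=R.from_quat(s['tcp_rot']);return s['eef_pos']+Q.apply(H[:3,3]),Q.apply(H[:3,:3]@v)
def wz(s,c,p,z):
    o,v=wray(s,c,p);return o+v*(z-o[2])/v[2]
def wproj(s,c,P):
    Q=R.from_quat(s['tcp_rot']);H=np.array(c['hand_eye'])
    q=(Q.inv().apply(np.asarray(P)-s['eef_pos'])-H[:3,3])@H[:3,:3]
    rr=np.linalg.norm(q[:,:2],axis=1);a=np.arctan2(rr,q[:,2])
    return q[:,:2]/rr[:,None]*(a*c['fx'])[:,None]+[c['cx'],c['cy']]
E
python3 - <<'E'
from h import *
np.set_printoptions(precision=1,suppress=True)
s,c=pickle.load(open('w1.pkl','rb'));k=1.4
f=lambda n,p,z:print(n,wz(s,c,(p[0]/k-.15,p[1]/k-.15),z)) or wz(s,c,(p[0]/k-.15,p[1]/k-.15),z)
a=f('plate-x-y',(323,238),19);b=f('plate-x+y',(465,236),19)
d=b-a;print('len',np.linalg.norm(d),'yaw',np.degrees(np.arctan2(-d[0],d[1])))
y=np.arctan2(-d[0],d[1]);print('mid',(a+b)/2+40*np.array([np.cos(y),np.sin(y),0]))
f('grip +x top edge',(395,316),54);f('grip -x bottom edge',(395,290),38)
a=f('dock -x-y top',(302,175),20);b=f('dock -x+y',(482,175),20);d=b-a;print(np.linalg.norm(d),np.degrees(np.arctan2(-d[0],d[1])))
a=f('lipin',(340,354),26.5);b=f('lip',(451,352),26.5);d=b-a;print(np.linalg.norm(d),np.degrees(np.arctan2(-d[0],d[1])))
for n,p,z in(('collar',(202,218),25),('bottlecap',(135,414),100),):f(n,p,z)
E
```

```text
plate-x-y [569.2 108.2  19. ]
plate-x+y [544.1 205.   19. ]
len 100.05420528915359 yaw 14.531192560345206
mid [595.4 166.7  19. ]
grip +x top edge [601.5 168.2  54. ]
grip -x bottom edge [588.9 165.2  38. ]
dock -x-y top [528.8  84.5  20. ]
dock -x+y [499.4 205.1  20. ]
124.1183559180241 13.675748397077145
lipin [649.9 138.2  26.5]
lip [628.9 217.8  26.5]
82.38707146142369 14.80853082222023
collar [572.7  18.1  25. ]
bottlecap [698.3   9.3 100. ]
```

```bash
python3 - <<'E'
from h import *
from cell import bot
plan(bot.read_state(),[595.4,166.8,45],14.3,0,1)
E
```

```text
turn [-0.0085 -0.0007 -0.0028] shift [163.6 -20.3   0.7] deg 0.5
```

Emit:
{"op": "arm_command", "data": {"targets": "-0.0085 0 -0.0028 20 -10 0.5 0.55; -0.0085 0 -0.0028 55 -20.3 0.7 0.55; -0.0085 0 -0.0028 90 -20.3 0.7 0.55; -0.0085 0 -0.0028 120 -20.3 0.7 0.55; -0.0085 0 -0.0028 140 -20.3 0.7 0.55; -0.0085 0 -0.0028 155 -20.3 0.7 0.55; -0.0085 0 -0.0028 163.6 -20.3 0.7 0.55; -0.0085 0 -0.0028 163.6 -20.3 0.7 0.45; -0.0085 0 -0.0028 163.6 -20.3 0.7 0.3; -0.0085 0 -0.0028 163.6 -20.3 0.7 0.2"}}

```text
t: 2.65
eef_pos: [595.8, 166.9, 26.8]
tcp_rot: [0.559, -0.434, -0.558, -0.434]
contact_force: [-0.2, 0.4, 2.8]
opening: 28.8
```

```bash
python3 - <<'E'
from h import *
from cell import bot
s=bot.read_state();print(s['eef_pos'],s['opening'],s['contact_force'],s['ft_torque']);plan(s,[595.4,166.8,45],14.3,0,1)
E
```

```text
[595.7918176  166.90801028  26.75456218] 28.77772926056491 [-0.23295824  0.40562408  2.75367915] [0.02984682 0.09316381 0.03800084]
turn [-0.     -0.0007  0.0013] shift [ 0.8  0.4 -0. ] deg 0.1
```

Emit:
{"op": "arm_command", "data": {"targets": "0 0 0 0 0 0 0; 0 0 0 -0.5 0 0 0; 0 0 0 -1 3 0 0; 0 0 0 -1 12 0 0; 0 0 0 -1 22 0 0; 0 0 0 -1 32 0 0; 0 0 0 -1 42 0 0; 0 0 0 -1 52 0 0; 0 0 0 -1 60 0 0; 0 0 0 -1 62 0 0"}}

```text
t: 3.9
eef_pos: [535.2, 151.5, 27.8]
tcp_rot: [0.559, -0.434, -0.558, -0.434]
contact_force: [-0.7, -0.4, -1.2]
opening: 28.9
```

```bash
python3 - <<'E'
from h import *
from cell import bot
s=bot.read_state();c=bot.camera('wrist');pickle.dump((s,c),open('w2.pkl','wb'))
print(s['eef_pos'],s['opening'],s['contact_force'],s['ft_torque'])
cv2.imwrite('pics/w2.png',cv2.resize(c['image'][:,140:420,::-1],(560,840)[:2] if 0 else (400,600)))
E
```

```text
[535.18040266 151.48710164  27.76840959] 28.88385104319928 [-0.66672702 -0.42947843 -1.22969893] [ 0.04020065 -0.00534412  0.00925105]
```

View pics/w2.png

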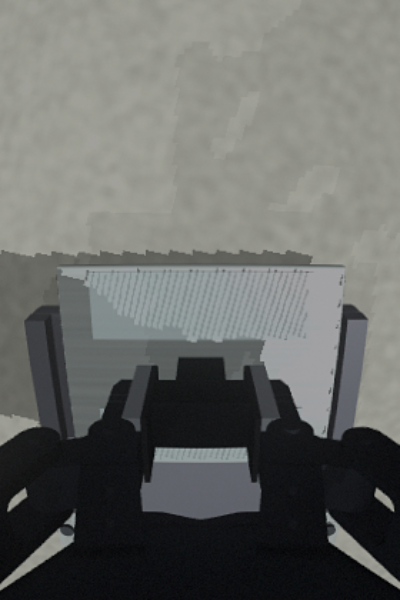

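Carrier gripped and slid about 62 mm out, with its leading edge past the dock's front. I'll lift it, then do a constrained fit of the stage face from the earlier corners.

Emit:
{"op": "arm_command", "data": {"targets": "0 0 0 -4 0 0 0; 0 0 0 -12 0 0 0; 0 0 0 -25 0 0 0; 0 0 0 -45 0 0 0; 0 0 0 -70 0 0 0; 0 0 0 -100 0 0 0; 0 0 0 -130 0 0 0; 0 0 0 -160 0 0 0; 0 0 0 -185 0 0 0; 0 0 0 -200 0 0 0"}}

```text
t: 5.2
eef_pos: [535.3, 151.6, 229.9]
tcp_rot: [0.559, -0.433, -0.557, -0.435]
contact_force: [-0.4, -0.7, -1.5]
opening: 29.0
```

```bash
cat >> m0.py <<'E'
print('--fit')
ps=np.array([sf(85,322),sf(250,348),sf(285,472),sf(118,460)]);pc=np.array([cf(450,410),cf(540,328),cf(703,375),cf(628,465)])
loc=np.array([[50,-58,0],[-50,-58,0],[-50,58,0],[50,58,0.]])
def mod(q):return R.from_euler('ZY',[q[2],-q[3]],degrees=True).apply(loc)+[q[0],q[1],100]
r=least_squares(lambda q:np.r_[(proj(S,mod(q))-ps).ravel(),(proj(C,mod(q))-pc).ravel()],[588,-160,14,17],loss='soft_l1')
print(r.x,r.fun.reshape(-1,2))
from cell import bot
s=bot.read_state();print(s['eef_pos'],s['opening'],s['contact_force'],s['ft_torque'])
st=r.x;y=np.radians(st[2]);ct=np.array([st[0]+130*np.cos(y),st[1]+130*np.sin(y),262])
plan(s,ct,st[2],0,1)
E
python3 m0.py|sed -n '/--fit/,$p'
```

```text
--fit
[ 588.2 -157.8   13.6   16.3] [[ 0.3 -0.5]
 [-0.9 -1.9]
 [ 1.2 -0.2]
 [ 0.  -1.8]
 [-0.   0.3]
 [ 0.3  0. ]
 [ 1.2  0.9]
 [ 0.2  0.9]]
[535.3 151.6 229.9] 28.964471302467615 [-0.4 -0.7 -1.5] [-0. -0.  0.]
turn [ 0. -0.  0.] shift [ -12.5 -104.9 -314.6] deg 0.8
```

Emit:
{"op": "arm_command", "data": {"targets": "0 0 0 -4 -15 -40 0; 0 0 0 -8 -30 -80 0; 0 0 0 -12 -45 -120 0; 0 0 0 -12 -60 -160 0; 0 0 0 -12 -75 -200 0; 0 0 0 -12 -90 -240 0; 0 0 0 -12 -100 -280 0; 0 0 0 -12 -105 -305 0; 0 0 0 -12 -105 -315 0; 0 0 0 -12 -105 -315 0"}}

```text
t: 6.45
eef_pos: [714.6, -127.7, 242.2]
tcp_rot: [0.559, -0.433, -0.557, -0.435]
contact_force: [-0.2, 0.7, -1.7]
opening: 29.2
```

```bash
python3 - <<'E'
from h import *
from cell import bot
np.set_printoptions(precision=3,suppress=True)
s=bot.read_state();c=bot.camera('wrist');pickle.dump((s,c),open('w3.pkl','wb'))
print(s['t'],s['eef_pos'],s['opening'],s['contact_force'],s['ft_torque'])
loc=np.array([[50,-58,0],[-50,-58,0],[-50,58,0],[50,58,0.]])
print(wproj(s,c,R.from_euler('ZY',[13.6,-16.3],degrees=True).apply(loc)+[588.2,-157.8,100])*1.4)
cv2.imwrite('pics/w3.png',cv2.resize(c['image'][:,:,::-1],(784,588),interpolation=cv2.INTER_CUBIC))
E
```

```text
6.45 [ 714.579 -127.733  242.233] 29.23563346193339 [-0.206  0.741 -1.657] [ 0.006  0.012 -0.031]
[[295.933 147.893]
 [306.642   9.957]
 [482.82   12.027]
 [490.543 150.06 ]]
```

View pics/w3.png

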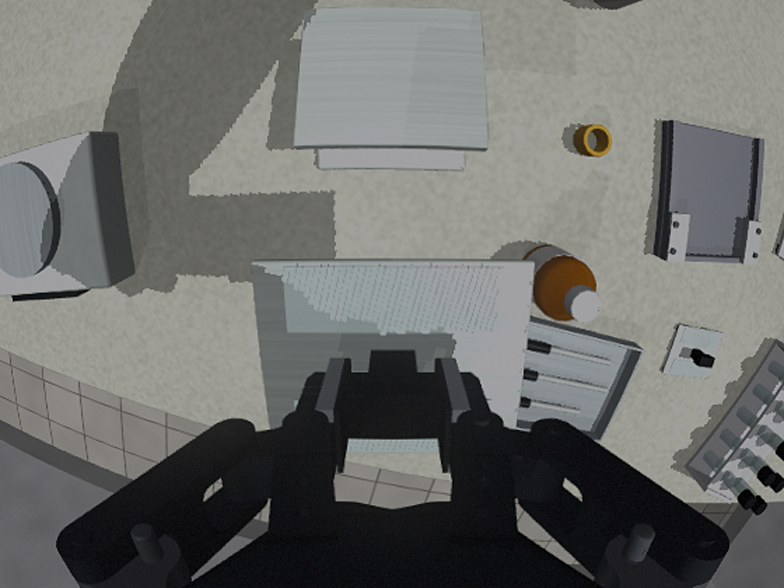

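The face corners are at (296,148), (308,10), (482,10) and (488,149), within about 2 px of the prediction. The carrier is held square. I'll refine with a joint fit, then approach.

```bash
cat >> m0.py <<'E'
print('--fit2')
import pickle
s3,c3=pickle.load(open('w3.pkl','rb'));pw=np.array([(296,148),(308,10),(482.5,10.5),(488.5,149)])/1.4-.15
for w in (1,3):
  r=least_squares(lambda q:np.r_[(proj(S,mod(q))-ps).ravel(),(proj(C,mod(q))-pc).ravel(),w*(wproj(s3,c3,mod(q))-pw).ravel()],[588,-160,14,17],loss='soft_l1')
  print(w,r.x,r.fun.reshape(-1,2)[8:].ravel(),'sd',np.sqrt(np.diag(np.linalg.inv(r.jac.T@r.jac))))
th=r.x[3];n=R.from_euler('ZY',[r.x[2],-th],degrees=True).apply([0,0,1])
plan(bot.read_state(),np.r_[r.x[:2],100]+n*(34+50),r.x[2],th,1)
E
python3 m0.py|sed -n '/--fit2/,$p'
```

```text
--fit2
1 [ 587.9 -158.2   13.7   16. ] [-0.1 -0.2 -1.2 -0.3  0.1  0.6  1.3  0.4] sd [0.5 0.5 0.4 0.9]
3 [ 587.8 -158.2   13.8   15.9] [ 0.1 -0.4 -4.2 -0.9 -0.3  1.   4.2  0.5] sd [0.2 0.2 0.2 0.5]
turn [ 0.   0.  -0.3] shift [ 79.6 148.5   1.3] deg 15.7
```

```bash
python3 - <<'E'
from h import *
from cell import bot
np.set_printoptions(precision=4,suppress=True)
s3,c3=pickle.load(open('w3.pkl','rb'))
s=bot.read_state();Q=R.from_quat(s3['tcp_rot'])
P=s3['eef_pos']+Q.apply([[8,40,-50],[8,40,50]]);print('expected plate edge px',wproj(s3,c3,P)*1.4,'seen (253,262) (533,262)')
n=R.from_euler('ZY',[13.8,-16],degrees=True).apply([0,0,1])
w,t=plan(s,np.array([587.8,-158.2,100])+n*84,13.8,16,1);print(w)
E
```

```text
expected plate edge px [[248.9173 263.7156]
 [531.3279 263.4023]] seen (253,262) (533,262)
turn [ 0.0089  0.0007 -0.276 ] shift [ 79.6 148.6   1.3] deg 15.8
[ 0.0089  0.0007 -0.276 ]
```

Emit:
{"op": "arm_command", "data": {"targets": "0 0 -0.04 0 20 0 0; 0 0 -0.09 4 45 0 0; 0.003 0 -0.14 12 70 0 0; 0.005 0 -0.19 24 95 0.5 0; 0.0089 0.0007 -0.24 38 115 1 0; 0.0089 0.0007 -0.276 52 132 1.3 0; 0.0089 0.0007 -0.276 64 142 1.3 0; 0.0089 0.0007 -0.276 74 147 1.3 0; 0.0089 0.0007 -0.276 79.6 148.6 1.3 0; 0.0089 0.0007 -0.276 79.6 148.6 1.3 0"}}

```text
t: 7.75
eef_pos: [570.6, -162.1, 162.3]
tcp_rot: [0.612, -0.354, -0.491, -0.509]
contact_force: [0.8, 0.0, -1.1]
opening: 29.0
```

```bash
cat > st.py <<'E'
from h import *
from cell import bot
import sys,json
np.set_printoptions(precision=3,suppress=True)
ST=np.array([587.8,-158.2,100]);YAW=13.8
def report(th=16):
    """pose relative to stage frame (yawed, level) ; force & moment in tool axes"""
    s=bot.read_state();Q=R.from_quat(s['tcp_rot']);M=Q.as_matrix()
    n=-M[:,0];g=s['eef_pos']-M[:,0]*19;base=g-n*34
    F=R.from_euler('ZY',[YAW,-th],degrees=True).as_matrix()
    print('t',s['t'],'tilt',np.degrees(np.arctan2(np.hypot(n[0],n[1]),n[2])).round(2),'base in face frame',F.T@(base-ST),'open',s['opening'])
    print('F tool',Q.inv().apply(s['contact_force']),'M tool',Q.inv().apply(s['ft_torque']))
    return s
E
python3 - <<'E'
from st import *
s=report();c=bot.camera('side');cv2.imwrite('pics/s4.png',cv2.resize(c['image'][60:200,180:366,::-1],(744,560),interpolation=cv2.INTER_CUBIC))
n=R.from_euler('ZY',[13.8,-16],degrees=True).apply([0,0,1])
w,t=plan(s,np.array([587.8,-158.2,100])+n*39,13.8,16,1)
E
```

```text
t 7.75 tilt 15.99 base in face frame [ 0.238  0.315 49.78 ] open 28.976376513249413
F tool [ 1.313 -0.474 -0.15 ] M tool [0.004 0.039 0.3  ]
turn [ 0.  0. -0.] shift [44.8  0.2 -0.3] deg 0.0
```

View pics/s4.png

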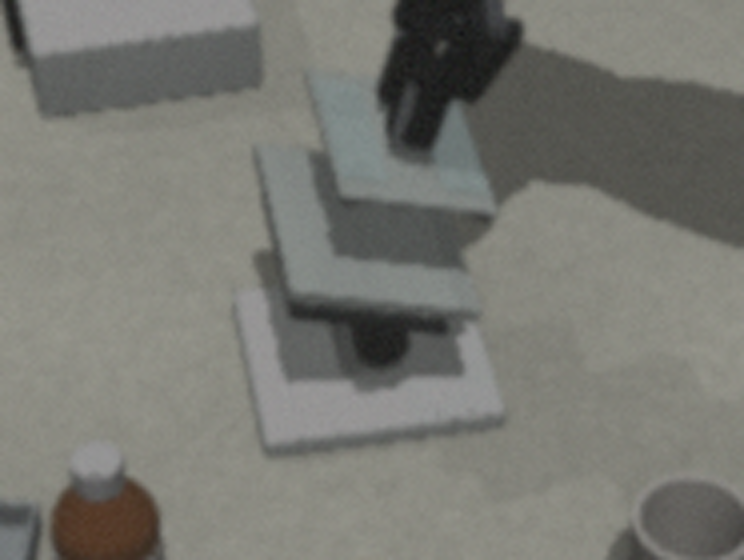

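The carrier is above the face and parallel to it by eye. I'll descend to about a 5 mm gap and take the force baseline there.

Emit:
{"op": "arm_command", "data": {"targets": "0 0 0 6 0 0 0; 0 0 0 14 0 0 0; 0 0 0 22 0 0 0; 0 0 0 30 0 0 0; 0 0 0 36 0 0 0; 0 0 0 40 0.2 -0.3 0; 0 0 0 43 0.2 -0.3 0; 0 0 0 44.8 0.2 -0.3 0; 0 0 0 44.8 0.2 -0.3 0; 0 0 0 44.8 0.2 -0.3 0"}}

```text
t: 9.05
eef_pos: [582.8, -159.7, 119.7]
tcp_rot: [0.612, -0.354, -0.49, -0.509]
contact_force: [-0.1, 0.2, -0.3]
opening: 29.4
```

```bash
python3 - <<'E'
from st import *
for i in range(4): report(); bot.camera('scene')
E
```

```text
t 9.05 tilt 16.03 base in face frame [ 0.402 -0.286  5.391] open 29.359015002864037
F tool [0.25  0.142 0.19 ] M tool [-0.019  0.052  0.352]
t 9.1 tilt 16.03 base in face frame [ 0.428 -0.267  5.39 ] open 28.83837847948396
F tool [0.817 0.523 0.171] M tool [-0.024  0.048  0.379]
t 9.15 tilt 16.03 base in face frame [ 0.406 -0.242  5.358] open 28.861496967121035
F tool [1.063 0.572 0.121] M tool [0.02  0.059 0.375]
t 9.2 tilt 16.03 base in face frame [ 0.404 -0.241  5.368] open 28.63702681279693
F tool [0.447 0.551 0.902] M tool [-0.005  0.039  0.297]
```

Emit:
{"op": "arm_command", "data": {"targets": "0 0 0 1 0.4 0.3 0; 0 0 0 2 0.4 0.3 0; 0 0 0 3 0.4 0.3 0; 0 0 0 3.7 0.4 0.3 0; 0 0 0 4.4 0.4 0.3 0; 0 0 0 5 0.4 0.3 0; 0 0 0 5.5 0.4 0.3 0; 0 0 0 6 0.4 0.3 0; 0 0 0 6 0.4 0.3 0; 0 0 0 6 0.4 0.3 0"}}

```text
t: 10.5
eef_pos: [583.9, -159.1, 113.8]
tcp_rot: [0.612, -0.354, -0.49, -0.509]
contact_force: [-2.5, 1.2, 0.9]
opening: 29.0
```

```bash
cat >> st.py <<'E'
def avg(n=6,th=16):
    L=[]
    for i in range(n):
        s=bot.read_state();Q=R.from_quat(s['tcp_rot']);L.append(np.r_[Q.inv().apply(s['contact_force']),Q.inv().apply(s['ft_torque'])]);bot.camera('scene')
    report(th);L=np.array(L);print('avg F',L.mean(0)[:3],'M',L.mean(0)[3:],'sem',L.std(0)/n**.5)
E
python3 -c "from st import *;avg()"
```

```text
t 10.8 tilt 16.02 base in face frame [-0.022  0.075 -0.693] open 28.671521920316057
F tool [-1.005  0.98   0.818] M tool [ 0.031 -0.118  0.583]
avg F [-1.527  1.407  0.829] M [ 0.013 -0.082  0.515] sem [0.115 0.273 0.252 0.02  0.009 0.006]
```

Emit:
{"op": "arm_command", "data": {"targets": "0 0 0 0.5 0 0 0; 0 0 0 1 0 0 0; 0 0 0 1.5 0 0 0; 0 0 0 2 0 0 0; 0 0 0 2.5 0 0 0; 0 0 0 3 0 0 0; 0 0 0 3.5 0 0 0; 0 0 0 3.5 0 0 0; 0 0 0 3.5 0 0 0; 0 0 0 3.5 0 0 0"}}

```text
t: 12.05
eef_pos: [584.9, -158.9, 110.4]
tcp_rot: [0.612, -0.354, -0.49, -0.509]
contact_force: [-4.0, 0.3, 4.5]
opening: 29.2
```

```bash
python3 - <<'E'
from st import *
avg()
s=bot.read_state();c=bot.camera('side');cv2.imwrite('pics/s5.png',cv2.resize(c['image'][80:170,220:340,::-1],(800,600),interpolation=cv2.INTER_CUBIC))
E
```

```text
t 12.35 tilt 16.02 base in face frame [-0.015  0.061 -4.14 ] open 29.17420895897011
F tool [-5.812  1.227  0.962] M tool [ 0.071 -0.242  0.651]
avg F [-4.757  1.812  1.27 ] M [ 0.019 -0.205  0.602] sem [0.177 0.217 0.271 0.013 0.006 0.006]
```

View pics/s5.png

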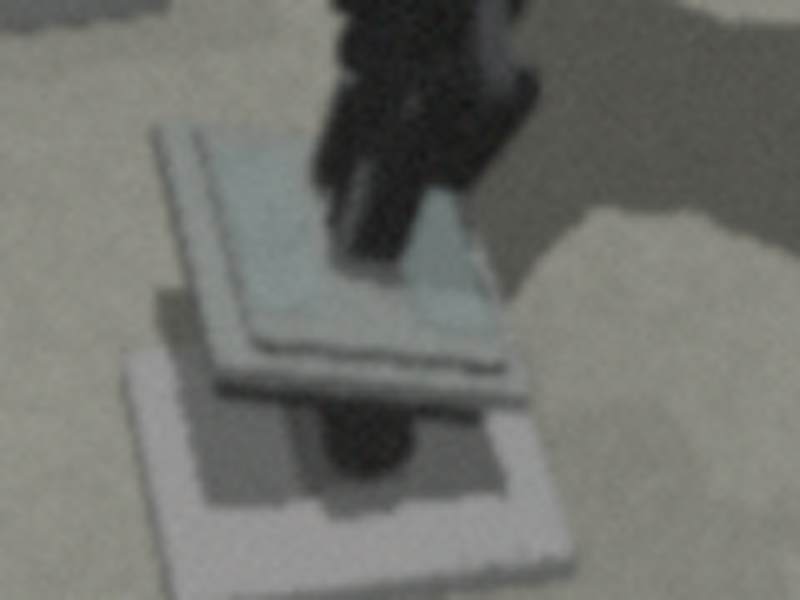

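Emit:
{"op": "arm_command", "data": {"targets": "0 0 -0.009 0 0.13 0 0; 0 0 -0.018 0 0.26 0 0; 0 0 -0.027 0 0.39 0 0; 0 0 -0.035 0 0.52 0 0; 0 0 -0.035 0 0.52 0 0; 0 0 -0.035 0 0.52 0 0; 0 0 -0.035 0 0.52 0 0; 0 0 -0.035 0 0.52 0 0; 0 0 -0.035 0 0.52 0 0; 0 0 -0.035 0 0.52 0 0"}}

```text
t: 13.65
eef_pos: [584.6, -159.0, 110.4]
tcp_rot: [0.618, -0.344, -0.481, -0.518]
contact_force: [0.4, 1.6, 4.9]
opening: 28.9
```

```bash
python3 -c "from st import *;avg(8)"
```

```text
t 14.05 tilt 18.04 base in face frame [ 0.201  0.059 -4.117] open 28.807133477894286
F tool [-4.619 -1.193  2.318] M tool [ 0.003 -0.36   0.15 ]
avg F [-4.79  -1.232  1.688] M [ 0.003 -0.343  0.124] sem [0.144 0.187 0.158 0.006 0.006 0.01 ]
```

Emit:
{"op": "arm_command", "data": {"targets": "0 0 0.018 0 -0.26 0 0; 0 0 0.035 0 -0.52 0 0; 0 0 0.053 0 -0.79 0 0; 0 0 0.07 0 -1.05 0 0; 0 0 0.07 0 -1.05 0 0; 0 0 0.07 0 -1.05 0 0; 0 0 0.07 0 -1.05 0 0; 0 0 0.07 0 -1.05 0 0; 0 0 0.07 0 -1.05 0 0; 0 0 0.07 0 -1.05 0 0"}}

```text
t: 15.3
eef_pos: [585.5, -158.8, 110.7]
tcp_rot: [0.606, -0.365, -0.499, -0.501]
contact_force: [-4.8, -1.4, 3.7]
opening: 29.2
```

```bash
python3 -c "from st import *;avg(8)"
```

```text
t 15.7 tilt 14.03 base in face frame [ 0.202  0.005 -4.073] open 28.974390748456045
F tool [-4.897  2.918  0.16 ] M tool [-0.007  0.17   0.774]
avg F [-4.895  3.244  0.003] M [-0.004  0.098  0.769] sem [0.172 0.187 0.185 0.01  0.011 0.01 ]
```

Emit:
{"op": "arm_command", "data": {"targets": "0 0 0 -2 0 0 0; 0 0 0 -4 0 0 0; 0 0 0 -6 0 0 0; 0 0 0 -8 0 0 0; 0 0 -0.015 -8 0.2 0 0; 0 0 -0.03 -8 0.4 0 0; 0 0 -0.0466 -8 0.7 0 0; 0 0 -0.0466 -8 0.7 0 0; 0 0 -0.0466 -8 0.7 0 0; 0 0 -0.0466 -8 0.7 0 0"}}

```text
t: 16.95
eef_pos: [583.1, -159.4, 118.3]
tcp_rot: [0.614, -0.351, -0.487, -0.512]
contact_force: [0.1, 0.4, -0.8]
opening: 28.6
```

```bash
python3 - <<'E'
from st import *
avg(14,16.7)
s=bot.read_state();n=R.from_euler('ZY',[13.8,-16.7],degrees=True).apply([0,0,1]);plan(s,ST+n*(34-4.0),13.8,16.7,1)
E
```

```text
t 17.65 tilt 16.7 base in face frame [0.523 0.001 3.937] open 28.9356182181829
F tool [ 1.753 -0.234  1.395] M tool [-0.009  0.016  0.384]
avg F [1.058 0.316 0.009] M [0.01  0.006 0.335] sem [0.064 0.097 0.117 0.008 0.009 0.006]
turn [ 0.001 -0.     0.   ] shift [ 7.9  0.5 -0. ] deg 0.0
```

Emit:
{"op": "arm_command", "data": {"targets": "0 0 0 1 0.5 0 0; 0 0 0 2.5 0.5 0 0; 0 0 0 3.5 0.5 0 0; 0 0 0 4.5 0.5 0 0; 0 0 0 5.5 0.5 0 0; 0 0 0 6.5 0.5 0 0; 0 0 0 7.3 0.5 0 0; 0 0 0 8 0.5 0 0; 0 0 0 8 0.5 0 0; 0 0 0 8 0.5 0 0"}}

```text
t: 18.9
eef_pos: [584.8, -159.0, 110.6]
tcp_rot: [0.614, -0.351, -0.487, -0.512]
contact_force: [-3.6, 0.6, 4.4]
opening: 28.6
```

```bash
python3 - <<'E'
from st import *
avg(14,16.7)
E
```

```text
t 19.6 tilt 16.7 base in face frame [ 0.007 -0.03  -4.072] open 28.574925062999096
F tool [-5.567  1.582  0.952] M tool [-0.021 -0.321  0.61 ]
avg F [-4.902  1.637  1.43 ] M [ 0.005 -0.276  0.629] sem [0.114 0.14  0.141 0.008 0.007 0.008]
```

```bash
python3 - <<'E'
from st import *
s=bot.read_state();M=R.from_quat(s['tcp_rot']).as_matrix();print(M,'yaw',np.degrees(np.arctan2(-M[0,2],M[1,2])))
plan(s,ST,13.8,17,1)
E
```

```text
[[ 0.279 -0.93  -0.239]
 [ 0.068 -0.229  0.971]
 [-0.958 -0.287 -0.   ]] yaw 13.830283128815687
turn [ 0.001 -0.    -0.005] shift [29.9 -0.1  0. ] deg 0.3
```

Emit:
{"op": "arm_command", "data": {"targets": "0 0 -0.003 0 0.04 0 0; 0 0 -0.006 0 0.09 0 0; 0 0 -0.006 0 0.09 0 0; 0 0 -0.006 0 0.09 0 0; 0 0 -0.006 0 0.09 0 0; 0 0 -0.006 0 0.09 0 0; 0 0 -0.006 0 0.09 0 0; 0 0 -0.006 0 0.09 0 0; 0 0 -0.006 0 0.09 0 0; 0 0 -0.006 0 0.09 0 0"}}

```text
t: 20.85
eef_pos: [584.7, -159.0, 110.5]
tcp_rot: [0.615, -0.349, -0.486, -0.514]
contact_force: [-2.5, 0.6, 4.7]
opening: 28.9
```

```bash
python3 - <<'E'
from st import *
avg(14,17)
s=bot.read_state();c=bot.camera('wrist');a=bot.camera('side');b=bot.camera('scene');pickle.dump((s,c,a,b),open('w6.pkl','wb'))
w=c['image'][100:310,180:380,::-1];
f=lambda i:cv2.resize(i,(400,300),interpolation=cv2.INTER_CUBIC)
top=np.hstack([f(a['image'][80:170,220:340,::-1]),f(b['image'][125:215,140:260,::-1])])
bot_=np.hstack([f(c['image'][90:300,140:420,::-1]),f(b['image'][190:310,200:360,::-1])])
cv2.imwrite('pics/f6.png',np.vstack([top,bot_]))
E
```

```text
t 21.55 tilt 17.05 base in face frame [ 0.041 -0.021 -4.053] open 28.62495916534289
F tool [-4.929  0.624  2.214] M tool [-0.004 -0.28   0.462]
avg F [-5.032  0.984  1.563] M [ 0.017 -0.311  0.477] sem [0.11  0.114 0.12  0.009 0.007 0.008]
```

View pics/f6.png

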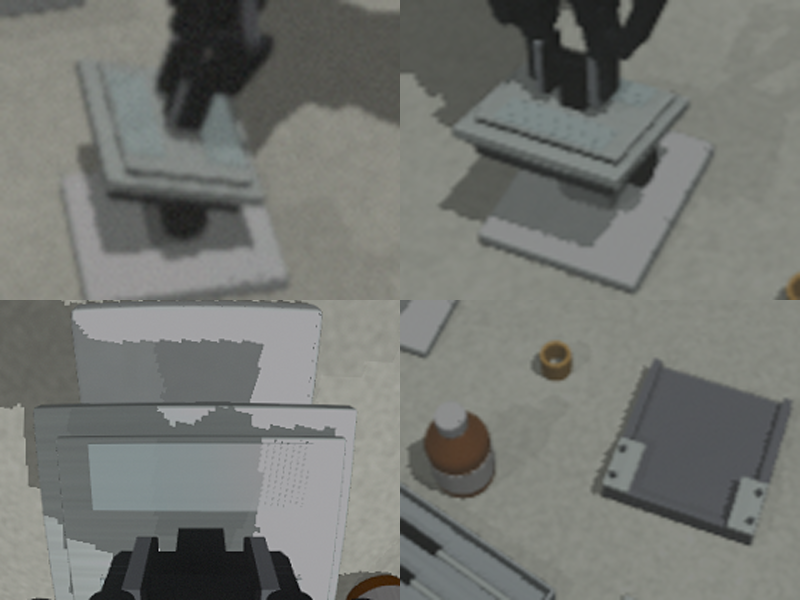

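```bash
python3 - <<'E'
from st import *
s,c,a,b=pickle.load(open('w6.pkl','rb'));Q=R.from_quat(s['tcp_rot'])
cv2.imwrite('pics/f7.png',cv2.resize(c['image'][155:215,150:400,::-1],(800,192*1),interpolation=cv2.INTER_CUBIC).repeat(3,0)[:576])
def tx(p,x):
    o,v=wray(s,c,p);o=Q.inv().apply(o-s['eef_pos']);v=Q.inv().apply(v);return o+v*(x-o[0])/v[0]
f=lambda x,y:(140+(x+.5)*.7-.5,90+(y-300+.5)*.7-.5)
for n,p,x in(('face-x-y',(35,406),15),('face-x+y',(355,406),15),('plate-x-y',(57,438),8),('plate-x+y',(345,437),8)):print(n,tx(f(*p),x))
E
```

```text
face-x-y [ 15.     50.982 -58.801]
face-x+y [15.    50.742 56.108]
plate-x-y [  8.     40.574 -48.895]
plate-x+y [ 8.    40.847 50.79 ]
```

View pics/f7.png

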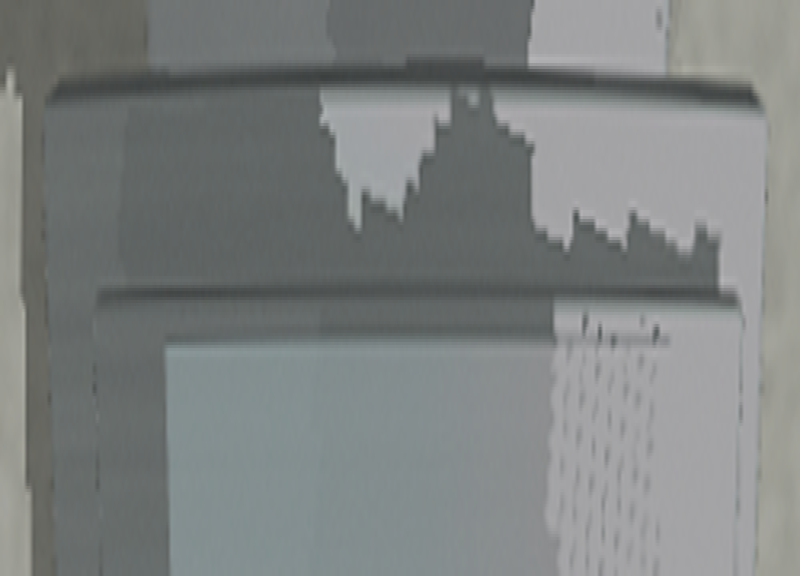

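The wrist view shows the margin along the slope is right (10.1 mm), with skew under 0.3°. The carrier sits about 2.3 mm too far towards +y. I'll lift off, shift by tool z −2.3, add a small tilt and re-press.

Emit:
{"op": "arm_command", "data": {"targets": "0 0 0 -2.5 0 0 0; 0 0 0 -5 0 0 0; 0 0 0 -7 0 0 0; 0 0 -0.003 -7 0.05 -1.2 0; 0 0 -0.003 -7 0.05 -2.3 0; 0 0 -0.003 -7 0.05 -2.3 0; 0 0 -0.003 -7 0.05 -2.3 0; 0 0 -0.003 -7 0.05 -2.3 0; 0 0 -0.003 -7 0.05 -2.3 0; 0 0 -0.003 -7 0.05 -2.3 0"}}

```text
t: 22.95
eef_pos: [583.2, -161.7, 117.2]
tcp_rot: [0.616, -0.348, -0.485, -0.514]
contact_force: [-0.1, 0.2, -1.2]
opening: 29.2
```

```bash
python3 - <<'E'
from st import *
avg(14,17.2)
E
```

```text
t 23.65 tilt 17.22 base in face frame [ 0.055 -2.304  2.939] open 28.880404964405535
F tool [ 0.906 -0.473 -0.627] M tool [-0.002  0.016  0.38 ]
avg F [1.346 0.401 0.036] M [-0.015 -0.018  0.351] sem [0.09  0.184 0.124 0.008 0.007 0.01 ]
```

Emit:
{"op": "arm_command", "data": {"targets": "0 0 0 1 0.5 0 0; 0 0 0 2 0.5 0 0; 0 0 0 2.8 0.5 0 0; 0 0 0 3.5 0.5 0 0; 0 0 0 4.2 0.5 0 0; 0 0 0 5 0.5 0 0; 0 0 0 6 0.5 0 0; 0 0 0 7 0.5 0 0; 0 0 0 7 0.5 0 0; 0 0 0 7 0.5 0 0"}}

```text
t: 24.9
eef_pos: [584.8, -161.3, 110.4]
tcp_rot: [0.616, -0.348, -0.485, -0.514]
contact_force: [-3.8, 0.8, 4.2]
opening: 28.9
```

```bash
python3 - <<'E'
from st import *
avg(14,17.2)
s=bot.read_state();c=bot.camera('wrist');pickle.dump((s,c),open('w8.pkl','wb'))
cv2.imwrite('pics/w8.png',cv2.resize(c['image'][90:300,140:420,::-1],(800,600),interpolation=cv2.INTER_CUBIC))
E
```

```text
t 25.6 tilt 17.22 base in face frame [-0.431 -2.306 -4.061] open 28.833822324180307
F tool [-4.963  0.933  1.104] M tool [ 0.044 -0.242  0.511]
avg F [-4.673  1.561  1.557] M [ 0.003 -0.273  0.585] sem [0.159 0.116 0.1   0.005 0.007 0.007]
```

View pics/w8.png

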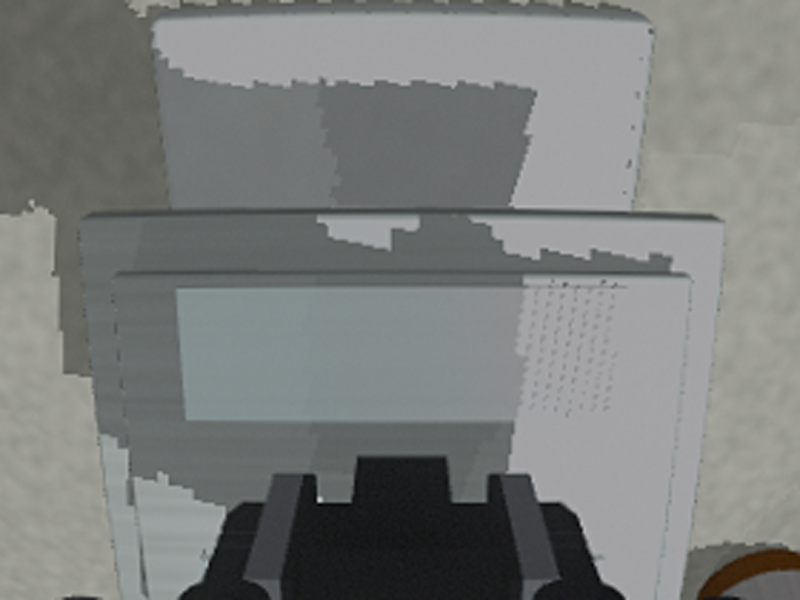

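The margins are now even: 35 px left and 33 px right at the face's edge, with edges parallel. The residual moment suggests a touch more tilt, about 0.2°, so I'll trim that in place and check.

Emit:
{"op": "arm_command", "data": {"targets": "0 0 -0.002 0 0.03 0 0; 0 0 -0.004 0 0.06 0 0; 0 0 -0.004 0 0.06 0 0; 0 0 -0.004 0 0.06 0 0; 0 0 -0.004 0 0.06 0 0; 0 0 -0.004 0 0.06 0 0; 0 0 -0.004 0 0.06 0 0; 0 0 -0.004 0 0.06 0 0; 0 0 -0.004 0 0.06 0 0; 0 0 -0.004 0 0.06 0 0"}}

```text
t: 26.9
eef_pos: [584.8, -161.3, 110.3]
tcp_rot: [0.616, -0.347, -0.484, -0.515]
contact_force: [-2.5, 1.1, 4.7]
opening: 29.2
```

```bash
python3 - <<'E'
from st import *
avg(14,17.4)
E
```

```text
t 27.6 tilt 17.45 base in face frame [-0.474 -2.333 -4.063] open 29.18354523585295
F tool [-5.366  0.506  1.254] M tool [ 0.017 -0.308  0.471]
avg F [-4.718  0.789  1.279] M [ 0.005 -0.275  0.466] sem [0.076 0.107 0.09  0.006 0.008 0.007]
```

Moment about the contact is now about +0.01 N m, so it's balanced. N is about 5.9 N, which is about 4 mm of the 10 mm travel.

```bash
python3 -c "
from cell import bot
print(bot.hand_in())"
```

```text
the job is handed in; nothing more can be done
None
```

The job is handed in with the carrier still gripped and held pressed on the stage face. I slid the middle-sized carrier about 62 mm out of the dock, lifted it clear and carried it over the bystanders. I then found the slope with several presses and moment readings, re-centred the carrier once and pressed again.

What my last checks showed:
- **Time:** 27.6 s of the 64 s allowed.
- **Tilt:** the tool is at 17.45°. The moment about the tilt axis at the skids is about 0.01 N m, so both skids should share the load. My camera fits gave a slightly lower slope, about 16° ± 1°.
- **Press:** about 5.9 N, which works out to about 4 mm of the 10 mm travel. I had no direct reading of how far the face moved.
- **Centring:** the last wrist view, taken before a final 0.2° tilt trim, had the side margins even to about 0.5 mm. The margin along the slope was last measured before the final re-press, at 10.1 mm against 10 mm ideal. Skew was under 0.3°.
- **Bystanders:** the bottle and collar were where they started in the last picture that showed them. I did not check the beaker again, but the path passed well above it.

Two things did not fully agree. A sideways force of roughly 0.5–1.5 N, probably friction, stayed on the tool while pressed, which limits the moment estimate to about ±0.04 N m (±0.3°). The moment readings also put the load about 15 mm off-centre along the skids, which is within their length.

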